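Return the glaze pot and hold the rack lock turned

TASK

Put the yellow-lidded glaze pot back upright in the rack slot with the yellow ring, all the way down, and let go of it. Then take the red-headed key from its wooden stand, push it fully home into the lock on top of the rack (wiggle it a little if the pins stick) and turn it a quarter turn clockwise to its stop, so the steel shutter slides over the pots. The lock springs back, so finish while still gripping the key and holding it turned; leave the blue pot, the white jar and the brush jar where they are.

Things in the scene. Friction and masses are not known exactly. Their poses are not given: they have to be found in the camera images.
- rack: Fixed pot rack 150 x 240 mm; origin: centre of its underside, on the table. Wooden block 46 mm high (x -15 to 75 mm) with 3 round slots, 50 mm wide, 28 mm deep (floor 18 mm above table), at x = 35, y = -75, 0, 75 mm. Grey housing 110 mm high (x -75 to -15 mm, all 240 mm wide), nearer the robot, has the lock in its top; the shutter leaves its far face to +x, 94 to 99 mm above the table.
- ring_yellow: Yellow label ring, flat, 63 mm mean diameter, round the mouth of the slot for the yellow pot. Origin: the slot's axis, at the mouth (46 mm above the table). Which of the three slots is yellow varies.
- ring_blue: Blue label ring round the slot where the blue pot stands; origin on the slot's axis at the mouth.
- ring_green: Green label ring round an empty slot that stays empty; origin on the slot's axis at the mouth.
- pot_yellow: Closed white ceramic pot with yellow lid: cylinder 44 mm in diameter (lid 45, the top 14 mm), 70 mm tall, about 0.13 kg, standing on the table left or right of the rack. Origin: centre of its underside, z up. Fully down in a slot, its underside is 18 mm and its top 88 mm above the table; standing higher it blocks the shutter and the lock.
- pot_blue: The same pot with a blue lid, already in its slot; leave it.
- key: Key, upright in its stand, 40 g. Origin: blade tip, z up. Blade 12 mm (x) by 5 mm (y), 26 mm long, rounded tip; steel collar 22 mm in diameter 26 to 30 mm above the tip, its underside the stop; red head 28 mm wide (x), 10 mm thick (y), 30 to 66 mm above the tip: grip across the 10 mm, high enough that the fingertips clear the collar. Same after a half turn about z.
- key_stand: Fixed wooden block 50 (x) x 70 (y) mm, 40 mm high; origin: centre of its underside. The blade stands in its central slot (1.5 mm play), which runs along x; the key's collar rests on the top, its tip 14 mm above the table. It lifts straight out.
- lock_mouth (a point): Centre of the keyway's mouth, on top of the 24 mm square brass plug, 116 mm above the table (6 mm above the housing). z up; axes are the rack's and do not turn with the plug. Keyway at rest 14 mm along x, 7 mm along y, 2 mm chamfer, 30 mm deep. Two sticky spring pins, 9 and 17 mm down, resist with some 5 to 20 N. Fully home: key tip 26 mm below this point, collar on the plug.
- lock (a joint): Angle of the lock plug: 0 at rest, grows clockwise seen from above, hard stop at 1.5 rad. A spring of up to 0.09 N m turns it back. The key has about 0.2 rad of free play in the keyway, so it turns some 1.7 rad to reach the stop.
- shutter (a joint): Travel of the steel shutter out of the housing: 0 open, 0.0525 m with the lock at its stop. It is driven by the lock (0.035 m per rad).
- lidded_jar: White ceramic jar with lid, 74 mm in diameter, 79 mm tall, beside and beyond the rack; leave it. Origin: centre of its underside.
- brush_jar: Glass jar of brushes with blue handles, 60 mm in diameter, 155 mm tall, beside and beyond the rack; leave it. Origin: centre of its underside.
Mind the look-alikes: they are no part of the job. What is shaped like the pot_yellow but black is not meant. There is more than one size of the key; the one meant has the size given above.

How it is judged:
By the outcome, as a careful person would: the job done as asked, in the order asked, and still so for the second after the job is handed in, while the arm keeps its last pose, push and grip.
It also fails if it takes over 72 s, if anything falls off the work surface, if the arm or the gripper's body presses on something with over 40 N, if the wrist force passes 120 N, or if a joint passes its speed limit or range.

ROBOT

A 6-joint arm with a two-finger parallel gripper is mounted at the origin on the work surface. World frame = base frame: x ahead of the robot, y to its left, z up, the work surface at z = 0. Lengths are in m, angles in rad, forces in N, time in s.
With the tool pointing down it reaches from about 0.4 to 0.825 m from the base axis. Payload 7 kg.
Tool frame: the origin (TCP) lies between the finger pads; the fingertips stand 8 mm ahead of it and the grasp point (between the pads) lies 11 mm behind it (arm.finger_overhang is the distance from the TCP to the fingertips, in m); z points along the fingers, y is the line along which they close (so a half turn about z gives the same grasp; the last joint's range is limited). The gripper opens to 88 mm and grips with 3 to 60 N. Pads are 19 mm wide; open, the fingers measure 130 mm over their backs; the gripper's body (78 mm by 193 mm) begins 47 mm behind the grasp point.
Start: joints at [-1.055, 0.359, 0.012, 0, -1.224, -0.288], TCP at [0.152, -0.658, 0.235] pointing down, gripper open.
Joint ranges: [-3.07, 3.07], [-1.43, 2.12], [-1.02, 1.25], [-3.03, 1.67], [-3.05, -0], [-3.03, 3.03]. Speed limits (rad/s): [2.39, 2.39, 3.01, 3.14, 3.14, 3.14].

INTERFACE

Orientations are given as [roll, pitch, yaw] about the fixed x, y, z axes, in that order (R = Rz(yaw) Ry(pitch) Rx(roll)).
In Python, from station import arm gives the robot as it stands.
- The arm moves only by the tool move_arm, never from a script. Its argument "rows" is text: rows parted by semicolons, each of 7 numbers parted by spaces: the turn, a rotation vector about the tool's x, y, z in degrees, then the shift along the tool's x, y, z in m, then the finger opening in m, from 0 to 0.0876. A call has 1 to 8 rows; each row shifts and turns the commanded pose from where the row before left it, along the tool's axes as they then stand; what a row does not reach is not made up. A row lasts 1/8 s, in which the tool goes at most 62.5 mm and 10.7 degrees, less where a joint would pass 70% of its speed; a pose out of reach is approached as far as the arm can. A call is refused whole if a number of a shift passes 0.0625 or a number of a turn 10.7, either way. A call with a gripper value outside its range is refused whole. The fingers move at their own pace and stop on an object; "squeeze" is the grip in N (left out, the last holds). Time passes only in rows, so rows that do not move let the fingers close. It gives the time, the measured TCP pose, the force, the opening and the grip force at its end, in the units of the state.
- arm.get_state(): the state, without advancing time (a new reading comes with each control period).
- arm.grab_frame(name): name is "scene" or "side" or "wrist"; returns (picture, depth): 480x640x3 uint8, blue, green, red; 480x640 float32, m along the optical axis (not along the pixel's ray), 0 where there is no reading.
- arm.camera_model(name): a dict with "mtx" (3x3 intrinsics, pixels), "camera_from_world" (4x4, takes a point from world to camera coordinates); the wrist camera has in their place "mount" (4x4, takes a point from camera to tool coordinates, whose origin is the TCP and whose axes are the flange's). Camera axes: x right, y down, z forward; pixel columns grow to the right and rows downward; lengths in m; the calibration is good to about 2 mm. A picture is of the moment at which its call begins: read the wrist's pose just before it. camera_model takes no time and is no camera call.
- arm.job_done(): hands the job in; it is judged then, once.
The state is a dict: "t": time; "q": joint angles; "qd": joint speeds; "joint_efforts": joint torques, N m; "eef_pos": TCP position; "ee_rot": TCP orientation; "force": force on the tool from outside, world axes, zero at the start; "moment": the same for the moment, N m; "width": finger opening in m; "gripper_force": force on a finger pad.
Only numpy, scipy, OpenCV 4.12 (cv2) and the standard library are available. Lean on these libraries where they do the work, as an engineer would, in place of code of your own. Each camera call takes 0.05 s, during which the arm holds its last target. There are 200 camera calls.

## Working session

There is one attempt and no reset: what is moved stays moved. The work goes in short steps, Python scripts to look and compute and a tool call to move; the robot and the scene stay as the last step left them, time stands still between calls to the robot, and variables do not carry over. Pictures are saved under pics/ and viewed, at most 10 in all, crops included, and the job is handed in when it is done.

Besides the shell and the picture viewer there is one more tool, called as name(argument=value, ...) on one line, values as JSON. move_arm: Moves the arm, as the interface text tells. Its arguments: {"type":"object","properties":{"rows":{"type":"string"},"squeeze":{"type":"number"}},"required":["rows"]}

```bash
mkdir -p pics; cat > h.py <<'E'
from station import arm
import numpy as np, cv2
from scipy.spatial.transform import Rotation as R
def grab(name):
    s=arm.get_state(); im,d=arm.grab_frame(name); m=arm.camera_model(name)
    K=np.array(m["mtx"])
    if name=="wrist":
        T=np.eye(4); T[:3,:3]=R.from_euler('xyz',s["ee_rot"]).as_matrix(); T[:3,3]=s["eef_pos"]
        W=T@np.array(m["mount"])
    else: W=np.linalg.inv(np.array(m["camera_from_world"]))
    v,u=np.mgrid[:480,:640]
    P=np.stack([(u-K[0,2])/K[0,0]*d,(v-K[1,2])/K[1,1]*d,d],-1)@W[:3,:3].T+W[:3,3]
    P[d==0]=np.nan
    return im,d,P,K,W
E
python3 - <<'E'
from h import *
for n in("scene","side"):
    im,d,P,K,W=grab(n); cv2.imwrite(f"pics/{n}0.png",im); np.savez(f"{n}0.npz",im=im,P=P,K=K,W=W); print(n,W[:3,3].round(3),W[:3,2].round(2))
s=arm.get_state(); print(s["t"],s["eef_pos"],s["ee_rot"],s["width"]); print(arm.camera_model("wrist")["mount"])
E
```

```text
scene [ 1.102 -0.081  0.908] [-0.53  0.1  -0.84]
side [0.457 0.763 0.91 ] [ 0.09 -0.67 -0.74]
0.1 [ 0.15233746 -0.65714303  0.23371976] [ 3.14007329e+00 -1.41769938e-04 -2.91385354e+00] 0.08779745391315413
[[-5.08437374e-04 -9.59484007e-01 -2.81762634e-01  7.48486811e-02]
 [ 9.99998977e-01 -1.11102333e-04 -1.42615058e-03 -7.63695280e-05]
 [ 1.33706418e-03 -2.81763071e-01  9.59483082e-01 -1.48517215e-01]
 [ 0.00000000e+00  0.00000000e+00  0.00000000e+00  1.00000000e+00]]
```

View pics/scene0.png

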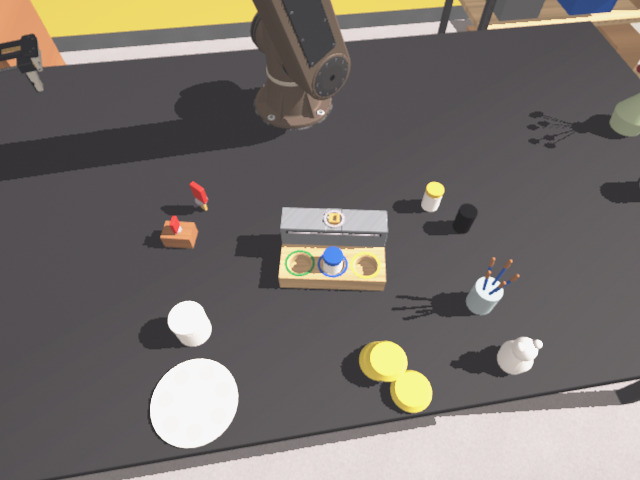

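View pics/side0.png

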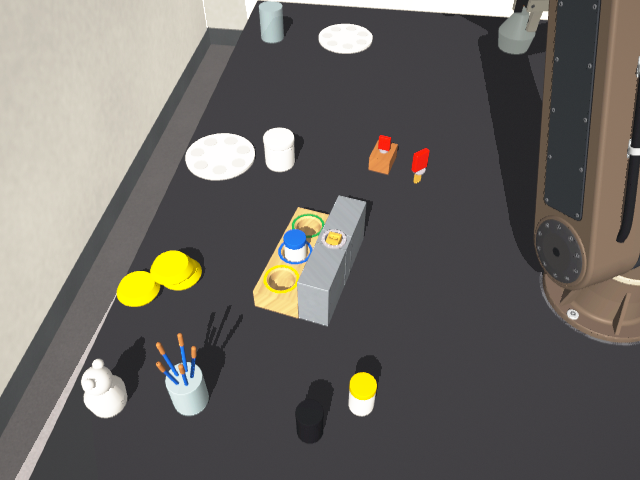

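Scene view: there are two pots outside the rack. The one at (433,197) has a white body and yellow lid, so it's the one meant; the one at (465,218) is black, a look-alike. There are two red keys. The one at (176,227) stands in the wooden block and is the one meant; the one at (200,195) lies loose on the table. Rings: green (300,263), blue with the pot (333,263), yellow (368,266). The lock is at (334,218).

```bash
python3 - <<'E'
from h import *
for n in("scene","side"):
    z=np.load(n+"0.npz"); im=z["im"];P=z["P"];hsv=cv2.cvtColor(im,cv2.COLOR_BGR2HSV);H,S,V=cv2.split(hsv)
    ok=np.isfinite(P[...,2])
    def rep(l,m,zr):
        mm=(m&ok&(P[...,2]>zr[0])&(P[...,2]<zr[1])).astype(np.uint8)
        k,L,st,c=cv2.connectedComponentsWithStats(mm)
        for i in range(1,k):
            if st[i,4]<25: continue
            q=P[L==i]; lo,hi=np.percentile(q,[2,98],axis=0)
            print(n,l,c[i].round(),st[i,4],"med",np.median(q,0).round(4),"mid",((lo+hi)/2).round(4),"size",(hi-lo).round(3))
    yel=(H>22)&(H<35)&(S>150)&(V>100)
    rep("yel",yel,(.03,.2)); rep("green",(H>50)&(H<85)&(S>120),(.03,.2)); rep("blue",(H>100)&(H<125)&(S>150),(.035,.12))
    rep("red",((H<5)|(H>175))&(S>180)&(V>100),(.0,.2))
    rep("orange",(H>8)&(H<22)&(S>80)&(P[...,0]<.9),(.03,.14))
    rep("grey",(S<40)&(V>60),(.1,.113))
    m=ok&(P[...,2]>.104)&(P[...,2]<.114)&(S<50)&(P[...,0]>.3)&(P[...,0]<.8)&(abs(P[...,1])<.3)
    q=P[m][:,:2].astype(np.float32); print(n,"housing rect",cv2.minAreaRect(q),len(q))
E
```

```text
scene blue [333. 256.] 277 med [0.6195 0.0192 0.0869] mid [0.6178 0.0192 0.0837] size [0.039 0.038 0.013]
scene orange [430. 194.] 38 med [0.4684 0.2897 0.0623] mid [0.4636 0.2955 0.0629] size [0.028 0.025 0.012]
scene orange [335. 220.] 56 med [0.5414 0.0366 0.1091] mid [0.5365 0.0364 0.107 ] size [0.027 0.027 0.02 ]
scene orange [178. 232.] 455 med [ 0.4712 -0.3244  0.0391] mid [ 0.4639 -0.3321  0.0367] size [0.056 0.072 0.012]
scene orange [303. 246.] 135 med [ 0.5593 -0.0401  0.0452] mid [ 0.56   -0.0401  0.0455] size [0.02  0.103 0.006]
scene orange [352. 247.] 56 med [0.5804 0.0682 0.0452] mid [0.5789 0.0789 0.0452] size [0.012 0.071 0.007]
scene orange [303. 258.] 88 med [ 0.5809 -0.0401  0.0402] mid [ 0.5979 -0.048   0.0388] size [0.047 0.041 0.017]
scene orange [370. 261.] 105 med [0.6141 0.1101 0.0415] mid [0.6281 0.1029 0.0392] size [0.05  0.035 0.017]
scene orange [315. 266.] 75 med [ 0.6211 -0.0183  0.0451] mid [ 0.6117 -0.0202  0.0454] size [0.044 0.022 0.006]
scene orange [329. 280.] 353 med [0.653  0.0064 0.0381] mid [0.6454 0.0106 0.0387] size [0.062 0.228 0.016]
sce
[... 2661 characters left out ...]
0.0406] size [0.019 0.026 0.016]
side orange [619. 291.] 48 med [0.0159 0.0695 0.0918] mid [0.0136 0.0698 0.0843] size [0.012 0.005 0.04 ]
side orange [278. 297.] 25 med [0.6267 0.1365 0.0438] mid [0.6279 0.1341 0.0403] size [0.02  0.01  0.016]
side grey [24. 25.] 300 med [ 1.515  -0.6648  0.1069] mid [ 1.5154 -0.6778  0.1067] size [0.011 0.291 0.012]
side grey [521.  15.] 72 med [ 0.1041 -0.9314  0.1063] mid [ 0.1001 -0.9345  0.1065] size [0.041 0.031 0.012]
side grey [332. 245.] 2877 med [0.5369 0.0597 0.1094] mid [0.5363 0.0384 0.1077] size [0.086 0.23  0.01 ]
side housing rect ((0.5355951189994812, 0.03513677418231964), (0.24512580037117004, 0.061139483004808426), 79.11546325683594) 2837
```

```bash
python3 - <<'E'
from h import *
z=np.load("scene0.npz");im=z["im"]
a=cv2.resize(im[160:300,140:300],None,fx=4,fy=4,interpolation=2)
b=np.load("side0.npz")["im"][120:260,300:440]; b=cv2.resize(b,None,fx=1,fy=1)
c=cv2.resize(im[160:260,400:500],(160,140))
cv2.imwrite("pics/crop1.png",np.hstack([a,np.vstack([cv2.resize(b,(160,280)),cv2.resize(c,(160,280))])]))
E
```

```text
(no output)
```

View pics/crop1.png

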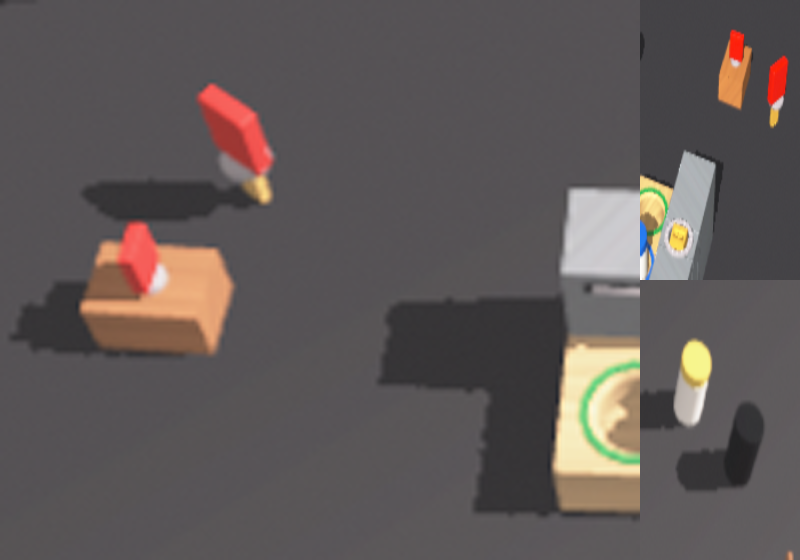

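The crop confirms it: the standing key's head is about 28 x 36 mm, as specified. The loose one's head measures 49 mm tall, so it's the larger size. The pot with the yellow lid is confirmed too.

```bash
cat >> h.py <<'E'
def plan(p,yaw_deg):
    s=arm.get_state(); Rm=R.from_euler('xyz',s["ee_rot"]).as_matrix()
    Rt=R.from_euler('xyz',[np.pi,0,np.radians(yaw_deg)]).as_matrix()
    dp=np.array(p)-s["eef_pos"]
    print("t",s["t"],"pos",s["eef_pos"].round(4),"yaw",np.degrees(s["ee_rot"]).round(2),"q6",s["q"][5].round(2))
    print(" shift in current tool axes",(Rm.T@dp).round(4)," turn",np.degrees(R.from_matrix(Rm.T@Rt).as_rotvec()).round(2)," shift in final axes",(Rt.T@dp).round(4))
E
python3 - <<'E'
from h import *
z=np.load("side0.npz");P=z["P"];im=z["im"];hsv=cv2.cvtColor(im,cv2.COLOR_BGR2HSV)
m=np.zeros((480,640),bool);m[395:445,290:330]=1
m&=(P[...,2]>.062)&(P[...,2]<.08);q=P[m];print("black top",len(q),np.median(q,0))
H,S,V=cv2.split(hsv);m=(H>5)&(H<22)&(S>80)&(P[...,2]>.036)&(P[...,2]<.043)&(P[...,0]<.52)&(P[...,1]<-.25)
print("stand",cv2.minAreaRect(P[m][:,:2].astype(np.float32)))
m=(H>22)&(H<35)&(S>150)&(P[...,2]>.066)&(P[...,2]<.08)&(P[...,1]>.25)
print("lid circ",cv2.minEnclosingCircle(P[m][:,:2].astype(np.float32)))
plan([.44,-.34,.27],-167); plan([.453,.308,.25],-120)
E
```

```text
black top 648 [0.53170858 0.36715839 0.06951179]
stand ((0.46127814054489136, -0.3297189474105835), (0.07624500244855881, 0.050771310925483704), 76.66118621826172)
lid circ ((0.45350024104118347, 0.3063376843929291), 0.022950824350118637)
t 0.1 pos [ 0.1523 -0.6571  0.2337] yaw [ 1.7991e+02 -1.0000e-02 -1.6695e+02] q6 -0.29
 shift in current tool axes [-0.3518  0.2441 -0.036 ]  turn [ 0.09 -0.01  0.05]  shift in final axes [-0.3516  0.2443 -0.0363]
t 0.1 pos [ 0.1523 -0.6571  0.2337] yaw [ 1.7991e+02 -1.0000e-02 -1.6695e+02] q6 -0.29
 shift in current tool axes [-0.5108  0.8724 -0.015 ]  turn [ 9.000e-02  3.000e-02 -4.695e+01]  shift in final axes [-0.9862  0.2222 -0.0163]
```

move_arm(rows="0 0 0 -0.050 0.035 -0.005 0.0876;0 0 0 -0.050 0.035 -0.005 0.0876;0 0 0 -0.050 0.035 -0.005 0.0876;0 0 0 -0.050 0.035 -0.005 0.0876;0 0 0 -0.050 0.035 -0.005 0.0876;0 0 0 -0.050 0.035 -0.005 0.0876;0 0 0 -0.050 0.034 -0.005 0.0876;0 0 -10.4 0 0 0 0.0876")

```text
t: 1.1
eef_pos: [0.4408, -0.3379, 0.2697]
ee_rot: [-3.142, 0.001, -2.726]
force: [-1.0, -1.0, 0.0]
width: 0.0876
gripper_force: 0.0
```

move_arm(rows="0 0 -10.4 0 0 0 0.0876;0 0 -10.4 0 0 0 0.0876;0 0 -10.4 0 0 0 0.0876;0 0 -10.4 0 0 0 0.0876;0 0 -10.4 0 0 0 0.0876;0 0 -10.4 0 0 0 0.0876;0 0 -10.4 0 0 0 0.0876;0 0 -10.4 0 0 0 0.0876")

```text
t: 2.1
eef_pos: [0.438, -0.3407, 0.2692]
ee_rot: [3.141, 0.001, -1.274]
force: [-0.4, -0.3, -1.4]
width: 0.0874
gripper_force: 0.0
```

move_arm(rows="0 0 -10.4 0 0 0 0.0876;0 0 -10.4 0 0 0 0.0876;0 0 -10.4 0 0 0 0.0876;0 0 -10.4 0 0 0 0.0876;0 0 -10.4 0 0 0 0.0876;0 0 -10.4 0 0 0 0.0876;0 0 0 0 0 0 0.0876;0 0 0 0 0 0 0.0876")

```text
t: 3.1
eef_pos: [0.4382, -0.3407, 0.2694]
ee_rot: [-3.141, 0.0, -0.195]
force: [0.1, 0.1, -0.4]
width: 0.0875
gripper_force: 0.0
```

```bash
python3 - <<'E'
from h import *
im,d,P,K,W=grab("wrist"); cv2.imwrite("pics/w1.png",im); np.savez("w1.npz",im=im,P=P)
H,S,V=cv2.split(cv2.cvtColor(im,cv2.COLOR_BGR2HSV))
m=((H<5)|(H>175))&(S>150)&(V>80)&(P[...,0]>.41)
for lo,hi in((.04,.09),(.075,.085)):
    q=P[m&(P[...,2]>lo)&(P[...,2]<hi)];print("key",len(q),np.median(q,0).round(4),np.percentile(q,[2,98],axis=0).round(4).tolist(),cv2.minAreaRect(q[:,:2].astype(np.float32)))
m=(H>5)&(H<22)&(S>80)&(P[...,2]>.036)&(P[...,2]<.043)
print("stand",cv2.minAreaRect(P[m][:,:2].astype(np.float32)))
plan([.4535,.307,.25],-10.8)
E
```

```text
key 228 [ 0.4656 -0.3344  0.078 ] [[0.452, -0.34, 0.0679], [0.4774, -0.3286, 0.0795]] ((0.46447089314460754, -0.33418843150138855), (0.0077116419561207294, 0.02675694413483143), 75.40337371826172)
key 218 [ 0.465  -0.3342  0.0781] [[0.452, -0.3395, 0.0756], [0.4771, -0.3285, 0.0795]] ((0.46436697244644165, -0.3341613709926605), (0.0077116419561207294, 0.026542216539382935), 75.40337371826172)
stand ((0.5370592474937439, -0.208768829703331), (0.363638699054718, 0.09872806817293167), 67.24394226074219)
t 3.15 pos [ 0.4382 -0.3408  0.2694] yaw [-1.800e+02  1.000e-02 -1.114e+01] q6 1.68
 shift in current tool axes [-0.1101 -0.6385  0.0195]  turn [-0.    0.01 -0.34]  shift in final axes [-0.1064 -0.6392  0.0194]
```

View pics/w1.png

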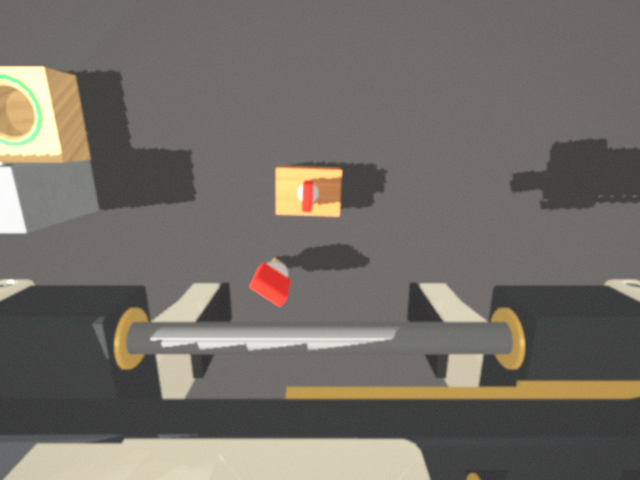

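Wrist view: the wanted key stands in its block at (308,195), and the loose bigger key is at (270,283). The green slot is at top left. Next I move over to the pot.

move_arm(rows="0 0 0 -0.010 -0.058 0.0018 0.0876;0 0 0 -0.010 -0.058 0.0018 0.0876;0 0 0 -0.010 -0.058 0.0018 0.0876;0 0 0 -0.010 -0.058 0.0018 0.0876;0 0 0 -0.010 -0.058 0.0018 0.0876;0 0 0 -0.010 -0.058 0.0018 0.0876;0 0 0 -0.010 -0.058 0.0018 0.0876;0 0 0 -0.010 -0.058 0.0018 0.0876")

```text
t: 4.15
eef_pos: [0.4475, 0.1319, 0.2555]
ee_rot: [-3.141, -0.001, -0.193]
force: [1.3, 0.1, -0.4]
width: 0.0876
gripper_force: 0.0
```

move_arm(rows="0 0 0 -0.010 -0.058 0.0018 0.0876;0 0 0 -0.010 -0.058 0.0018 0.0876;0 0 0 -0.010 -0.058 0.0018 0.0876;0 0 0 0 0 0 0.0876;0 0 0 0 0 0 0.0876")

```text
t: 4.78
eef_pos: [0.4511, 0.3065, 0.2494]
ee_rot: [3.141, 0.0, -0.192]
force: [-0.7, -0.4, 0.4]
width: 0.088
gripper_force: 0.0
```

```bash
python3 - <<'E'
from h import *
im,d,P,K,W=grab("wrist"); cv2.imwrite("pics/w2.png",im)
H,S,V=cv2.split(cv2.cvtColor(im,cv2.COLOR_BGR2HSV))
m=(H>20)&(H<36)&(S>120)&(P[...,2]>.066)&(P[...,2]<.076)&(P[...,1]>.2)
q=P[m];print("lid",len(q),np.median(q,0),cv2.minEnclosingCircle(q[:,:2].astype(np.float32)))
plan([.4535,.307,.12],-10.8)
E
```

```text
lid 1607 [0.45643321 0.30465545 0.06816072] ((0.4557790756225586, 0.30477410554885864), 0.02247028984129429)
t 4.825 pos [0.4513 0.3059 0.2496] yaw [ 1.7997e+02  1.0000e-02 -1.1020e+01] q6 0.42
 shift in current tool axes [ 0.002  -0.0015  0.1296]  turn [ 0.03  0.01 -0.22]  shift in final axes [ 0.002  -0.0015  0.1296]
```

move_arm(rows="0 0 0 0.004 0 0.045 0.0876;0 0 0 0 0 0.045 0.0876;0 0 0 0 0 0.045 0.0876;0 0 0 0 0 0.045 0.0876;0 0 0 0 0 0.028 0.0876;0 0 0 0 0 0 0.0876;0 0 0 0 0 0 0.040;0 0 0 0 0 0 0.040", squeeze=20)

```text
t: 5.82
eef_pos: [0.4562, 0.3063, 0.0435]
ee_rot: [-3.139, -0.001, -0.191]
force: [0.1, 0.4, 0.7]
width: 0.0728
gripper_force: 0.0
```

move_arm(rows="0 0 0 0 0 0 0.040;0 0 0 0 0 0 0.040;0 0 0 0 0 0 0.040;0 0 0 0 0 0 0.040")

```text
t: 6.32
eef_pos: [0.4555, 0.3057, 0.042]
ee_rot: [-3.142, -0.0, -0.191]
force: [-0.4, -1.6, 3.5]
width: 0.0444
gripper_force: 20.0
```

move_arm(rows="0 0 0 0 0 -0.040 0.040;0 0 0 0 0 -0.055 0.040;0 0 0 0 0 -0.055 0.040;0 0 0 0 0 -0.055 0.040;0 0 0 0.038 0.044 0 0.040;0 0 0 0.038 0.044 0 0.040;0 0 0 0.038 0.044 0 0.040;0 0 0 0.036 0.043 0 0.040")

```text
t: 7.32
eef_pos: [0.5698, 0.1038, 0.2464]
ee_rot: [3.142, 0.001, -0.191]
force: [1.0, 0.8, -1.4]
width: 0.0444
gripper_force: 20.0
```

move_arm(rows="0 0 0 0 0 0 0.040;0 0 0 0 0 0 0.040;0 0 0 0 0 0 0.040")

```text
t: 7.7
eef_pos: [0.569, 0.1063, 0.2466]
ee_rot: [-3.142, 0.0, -0.19]
force: [-0.5, 0.4, -1.2]
width: 0.0443
gripper_force: 20.0
```

```bash
python3 - <<'E'
from h import *
im,d,P,K,W=grab("wrist"); cv2.imwrite("pics/w3.png",im); np.savez("w3.npz",im=im,P=P)
H,S,V=cv2.split(cv2.cvtColor(im,cv2.COLOR_BGR2HSV))
def fit(q):
    A=np.c_[2*q,np.ones(len(q))];c=np.linalg.lstsq(A,(q**2).sum(1),rcond=None)[0];return c[:2].round(4),np.sqrt(c[2]+c[:2]@c[:2]).round(4),len(q)
for n,a,b in(("yel",22,36),("green",45,85),("blue",100,125)):
    m=(H>a)&(H<b)&(S>120)&(P[...,2]>.043)&(P[...,2]<.05)&(P[...,0]>.5)&(P[...,0]<.72)&(P[...,1]<.16)
    if m.sum()>30: print(n,fit(P[m][:,:2]),np.median(P[m][:,2]))
m=(P[...,2]>.104)&(P[...,2]<.113)&(S<60)&(P[...,0]>.45)&(P[...,0]<.62)&(P[...,1]<.2)
print(cv2.minAreaRect(P[m][:,:2].astype(np.float32)),np.median(P[m][:,2]))
plan([.629,.0935,.20],-10.8)
E
```

```text
yel (array([0.6314, 0.0922]), np.float64(0.0316), 1407) 0.0453690469690195
green (array([ 0.6026, -0.0547]), np.float64(0.0316), 766) 0.045603583412643034
blue (array([0.6171, 0.0188]), np.float64(0.0317), 595) 0.04560431483153937
((0.5386387705802917, 0.03379771113395691), (0.24003151059150696, 0.060694459825754166), 78.95967102050781) 0.10833879960105453
t 7.75 pos [0.569  0.1065 0.2468] yaw [-1.7999e+02  1.0000e-02 -1.0860e+01] q6 0.86
 shift in current tool axes [0.0614 0.0014 0.0468]  turn [-0.01  0.01 -0.06]  shift in final axes [0.0614 0.0015 0.0468]
```

View pics/w3.png

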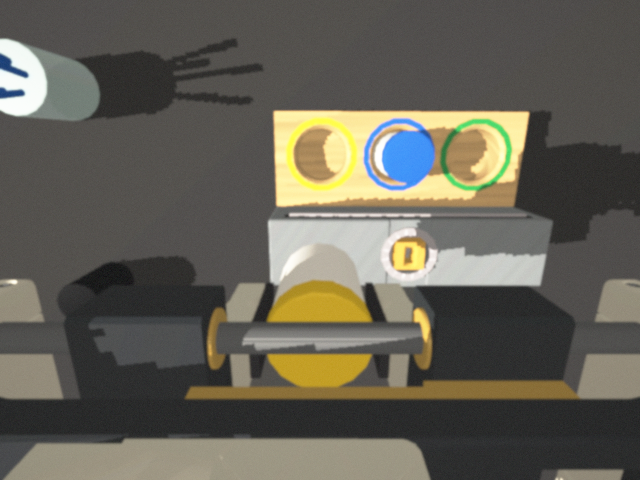

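Wrist view: the yellow ring at (322,153) is free, the blue pot sits in its ring at (400,153), and the green ring is at (476,155). The lock is at (409,255), and the yellow pot is upright in the grip. I'll measure the lid in this same picture so the camera bias cancels.

```bash
python3 - <<'E'
from h import *
z=np.load("w3.npz");im=z["im"];P=z["P"]
H,S,V=cv2.split(cv2.cvtColor(im,cv2.COLOR_BGR2HSV))
m=(H>20)&(H<36)&(S>120)&(P[...,2]>.268)&(P[...,2]<.28)
q=P[m][:,:2].astype(np.float32);print(len(q),np.median(P[m][:,2]),cv2.minEnclosingCircle(q),q.min(0),q.max(0))
m=(H>15)&(H<36)&(S>120)&(P[...,2]>.105)&(P[...,2]<.12)&(P[...,0]>.5)
q=P[m];print("plug",len(q),np.median(q,0),cv2.minAreaRect(q[:,:2].astype(np.float32)))
E
```

```text
5235 0.27282244533628114 ((0.569342315196991, 0.10632260143756866), 0.022669771686196327) [0.54759526 0.08465486] [0.5919055  0.12808387]
plug 793 [0.53973765 0.03383158 0.11388673] ((0.5389364957809448, 0.03374068811535835), (0.024552755057811737, 0.024267276749014854), 79.3214340209961)
```

move_arm(rows="0 0 0 0.032 0.001 0.010 0.040;0 0 0 0.0316 0.0013 0.010 0.040;0 0 0 0 0 0.040 0.040;0 0 0 0 0 0.040 0.040;0 0 0 0 0 0.040 0.040;0 0 0 0 0 0 0.040;0 0 0 0 0 0 0.040;0 0 0 0 0 0 0.040")

```text
t: 8.75
eef_pos: [0.6326, 0.0918, 0.1091]
ee_rot: [-3.14, -0.003, -0.19]
force: [0.8, -0.6, -2.0]
width: 0.0444
gripper_force: 20.0
```

```bash
python3 - <<'E'
from h import *
plan([.6311,.0922,.098],-11.1)
E
```

```text
t 8.75 pos [0.6326 0.0918 0.1091] yaw [-1.799e+02 -1.700e-01 -1.091e+01] q6 0.93
 shift in current tool axes [-0.0016 -0.      0.0111]  turn [-0.1  -0.17  0.19]  shift in final axes [-0.0016 -0.0001  0.0111]
```

move_arm(rows="0 0 0 -0.0012 0 0.008 0.040;0 0 0 0 0 0.008 0.040;0 0 0 0 0 0.008 0.040;0 0 0 0 0 0.008 0.040;0 0 0 0 0 0 0.040")

```text
t: 9.38
eef_pos: [0.6297, 0.091, 0.0736]
ee_rot: [3.141, 0.002, -0.191]
force: [-0.6, -0.4, -1.1]
width: 0.0447
gripper_force: 20.0
```

move_arm(rows="0 0 0 0 0 0.007 0.040;0 0 0 0 0 0.005 0.040;0 0 0 0 0 0.002 0.040;0 0 0 0 0 0 0.040;0 0 0 0 0 0 0.040")

```text
t: 10.0
eef_pos: [0.6304, 0.0913, 0.061]
ee_rot: [-3.141, -0.0, -0.191]
force: [-0.4, -0.7, -1.8]
width: 0.0446
gripper_force: 20.0
```

move_arm(rows="0 0 0 0 0 0.001 0.040;0 0 0 0 0 0 0.040;0 0 0 0 0 0 0.055;0 0 0 0 0 0 0.055;0 0 0 0 0 0 0.055;0 0 0 0 0 -0.03 0.055;0 0 0 0 0 -0.05 0.055;0 0 0 0 0 -0.05 0.055")

```text
t: 11.0
eef_pos: [0.63, 0.0912, 0.191]
ee_rot: [3.141, 0.001, -0.191]
force: [0.0, 0.6, -0.4]
width: 0.0551
gripper_force: 0.0
```

move_arm(rows="0 0 0 -0.04 0 -0.05 0.055;0 0 0 -0.04 0 0 0.055;0 0 0 0 0 0 0.055;0 0 0 0 0 0 0.055")

```text
t: 11.5
eef_pos: [0.5528, 0.1064, 0.2389]
ee_rot: [-3.141, -0.001, -0.191]
force: [0.7, 1.0, -0.5]
width: 0.0546
gripper_force: 0.0
```

```bash
python3 - <<'E'
from h import *
im,d,P,K,W=grab("wrist"); cv2.imwrite("pics/w4.png",im)
H,S,V=cv2.split(cv2.cvtColor(im,cv2.COLOR_BGR2HSV))
for n,a,b in(("yel",20,36),("blue",100,125)):
    m=(H>a)&(H<b)&(S>120)&(P[...,2]>.075)&(P[...,2]<.104)&(P[...,0]>.58)&(P[...,0]<.72)
    q=P[m];print(n,len(q),np.median(q,0),np.percentile(q[:,2],[5,95]),cv2.minEnclosingCircle(q[:,:2].astype(np.float32)))
m=(H>15)&(H<36)&(S>120)&(P[...,2]>.105)&(P[...,2]<.12)&(P[...,0]>.5)&(P[...,0]<.58)
q=P[m];print("plug",len(q),np.median(q,0),cv2.minAreaRect(q[:,:2].astype(np.float32)))
plan([.463,-.333,.25],-14)
E
```

```text
yel 2334 [0.63099254 0.09058916 0.08622262] [0.08495982 0.08745766] ((0.6304585337638855, 0.09073888510465622), 0.022408295422792435)
blue 2336 [0.61761928 0.01925673 0.08629076] [0.0848251  0.08754173] ((0.6171787977218628, 0.01853315532207489), 0.022481881082057953)
plug 874 [0.53917939 0.03415202 0.11389225] ((0.538623571395874, 0.03376268967986107), (0.024915825575590134, 0.024645088240504265), 79.63993072509766)
t 11.55 pos [0.553  0.1063 0.2385] yaw [179.99  -0.   -10.94] q6 0.84
 shift in current tool axes [-0.005   0.4484 -0.0115]  turn [ 0.01 -0.    3.06]  shift in final axes [ 0.0189  0.448  -0.0115]
```

The yellow pot sits at the same lid height as the blue one (86.2 vs 86.3 mm), so it's fully down. Now the key.

move_arm(rows="0 0 3 -0.0005 0.056 -0.0015 0.05;0 0 0 0.002 0.056 -0.0015 0.05;0 0 0 0.002 0.056 -0.0015 0.05;0 0 0 0.002 0.056 -0.0015 0.05;0 0 0 0.002 0.056 -0.0015 0.05;0 0 0 0.002 0.056 -0.0015 0.05;0 0 0 0.002 0.056 -0.0015 0.05;0 0 0 0.002 0.056 -0.0015 0.05")

```text
t: 12.55
eef_pos: [0.4603, -0.3349, 0.2499]
ee_rot: [3.141, 0.001, -0.244]
force: [1.5, -0.6, -0.7]
width: 0.05
gripper_force: 0.0
```

move_arm(rows="0 0 0 0 0 0.04 0.05;0 0 0 0 0 0.04 0.05;0 0 0 0 0 0 0.05;0 0 0 0 0 0 0.05;0 0 0 0 0 0 0.05")

```text
t: 13.18
eef_pos: [0.4618, -0.3327, 0.1723]
ee_rot: [3.141, -0.003, -0.243]
force: [-0.5, -0.6, -0.4]
width: 0.05
gripper_force: 0.0
```

```bash
python3 - <<'E'
from h import *
im,d,P,K,W=grab("wrist"); cv2.imwrite("pics/w5.png",im); np.savez("w5.npz",im=im,P=P)
H,S,V=cv2.split(cv2.cvtColor(im,cv2.COLOR_BGR2HSV))
m=((H<5)|(H>175))&(S>150)&(V>80)&(P[...,0]>.41)&(P[...,2]>.074)&(P[...,2]<.085)
q=P[m];print("key",len(q),np.median(q,0),cv2.minAreaRect(q[:,:2].astype(np.float32)))
m=(H>3)&(H<22)&(S>80)&(P[...,2]>.035)&(P[...,2]<.043)&(P[...,1]<-.27)&(P[...,0]>.41)
print("stand",m.sum(),cv2.minAreaRect(P[m][:,:2].astype(np.float32)))
plan([.463,-.333,.15],-14)
E
```

```text
key 403 [ 0.46481307 -0.33362155  0.07808759] ((0.46385425329208374, -0.3333008289337158), (0.008865072391927242, 0.02807856909930706), 77.98684692382812)
stand 1436 ((0.4636552929878235, -0.3335599899291992), (0.07003094255924225, 0.050495751202106476), 76.84134674072266)
t 13.225 pos [ 0.4617 -0.3326  0.1722] yaw [ 1.7998e+02 -1.5000e-01 -1.3920e+01] q6 1.61
 shift in current tool axes [0.0013 0.     0.0222]  turn [ 0.02 -0.15  0.08]  shift in final axes [0.0014 0.     0.0222]
```

View pics/w5.png

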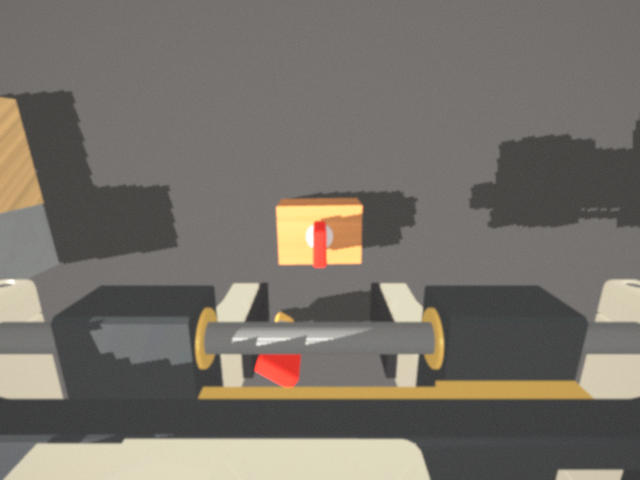

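Wrist view: the key head at (320,243) is centred on its stand at (320,232), with stand and key at yaw -13°. The loose key at (280,350) is clear of the fingers.

move_arm(rows="0 0 -0.7 0.0025 0.0003 0.03 0.05;0 0 0 0 0 0.03 0.05;0 0 0 0 0 0.03 0.05;0 0 0 0 0 0.02 0.05;0 0 0 0 0 0.006 0.05;0 0 0 0 0 0 0.05;0 0 0 0 0 0 0.05", squeeze=55)

```text
t: 14.1
eef_pos: [0.4638, -0.3335, 0.0558]
ee_rot: [3.141, -0.002, -0.231]
force: [-0.8, 0.4, -0.3]
width: 0.0497
gripper_force: 0.0
```

move_arm(rows="0 0 0 0 0 0 0.005;0 0 0 0 0 0 0.005;0 0 0 0 0 0 0.005;0 0 0 0 0 0 0.005;0 0 0 0 0 0 0.005;0 0 0 0 0 0 0.005")

```text
t: 14.85
eef_pos: [0.4629, -0.3333, 0.0546]
ee_rot: [3.142, 0.0, -0.231]
force: [-0.2, -1.1, 0.4]
width: 0.0094
gripper_force: 55.0
```

move_arm(rows="0 0 0 0 0 -0.015 0.005;0 0 0 0 0 -0.03 0.005;0 0 0 0 0 -0.045 0.005;0 0 0 0 0 -0.045 0.005;0 0 0 0 0 -0.04 0.005;0 0 0 -0.0057 -0.053 0 0.005;0 0 0 -0.0057 -0.053 0 0.005;0 0 0 -0.0057 -0.053 0 0.005")

```text
t: 15.85
eef_pos: [0.4827, -0.1733, 0.2309]
ee_rot: [-3.141, -0.002, -0.232]
force: [-0.0, 0.2, -0.8]
width: 0.0099
gripper_force: 55.0
```

move_arm(rows="0 0 0 -0.0057 -0.053 0 0.005;0 0 0 -0.0057 -0.053 0 0.005;0 0 0 -0.0057 -0.053 0 0.005;0 0 0 -0.0057 -0.053 0 0.005;0 0 -2.1 0 0 0 0.005;0 0 0 0 0 0 0.005;0 0 0 0 0 0 0.005")

```text
t: 16.73
eef_pos: [0.509, 0.0361, 0.2299]
ee_rot: [-3.141, -0.0, -0.196]
force: [-0.5, 0.3, -0.2]
width: 0.0095
gripper_force: 55.0
```

```bash
python3 - <<'E'
from h import *
im,d,P,K,W=grab("wrist"); np.savez("w6.npz",im=im,P=P)
H,S,V=cv2.split(cv2.cvtColor(im,cv2.COLOR_BGR2HSV))
m=(H>15)&(H<36)&(S>100)&(P[...,2]>.1125)&(P[...,2]<.12)&(P[...,0]>.5)&(P[...,0]<.58)
q=P[m];print("plug top",len(q),np.median(q,0),cv2.minAreaRect(q[:,:2].astype(np.float32)))
m=((H<5)|(H>175))&(S>150)&(V>60)&(P[...,2]>.2)
q=P[m];print("key",len(q),np.percentile(q[:,2],[1,50,99]))
t=q[:,2].max();
m&=P[...,2]>.248
q=P[m];print("key top",len(q),np.median(q,0),cv2.minAreaRect(q[:,:2].astype(np.float32)))
plan([.5387,.0338,.2],-11.1)
a=cv2.resize(im[150:400,220:470],None,fx=2.4,fy=2.4,interpolation=cv2.INTER_CUBIC);cv2.imwrite("pics/w6.png",a)
E
```

```text
plug top 789 [0.53890504 0.03393979 0.11419983] ((0.5386464595794678, 0.03400520235300064), (0.02378236874938011, 0.02434937097132206), 79.09443664550781)
key 1388 [0.22190519 0.25183378 0.29805176]
key top 819 [0.51916562 0.03539804 0.25329313] ((0.5320540070533752, -0.0005499310791492462), (0.042280860245227814, 0.1056097000837326), 21.12049102783203)
t 16.775 pos [0.509  0.036  0.2299] yaw [-1.7999e+02 -1.0000e-02 -1.1260e+01] q6 0.92
 shift in current tool axes [ 0.0296 -0.0036  0.0299]  turn [-0.01 -0.01 -0.16]  shift in final axes [ 0.0296 -0.0036  0.0299]
```

View pics/w6.png

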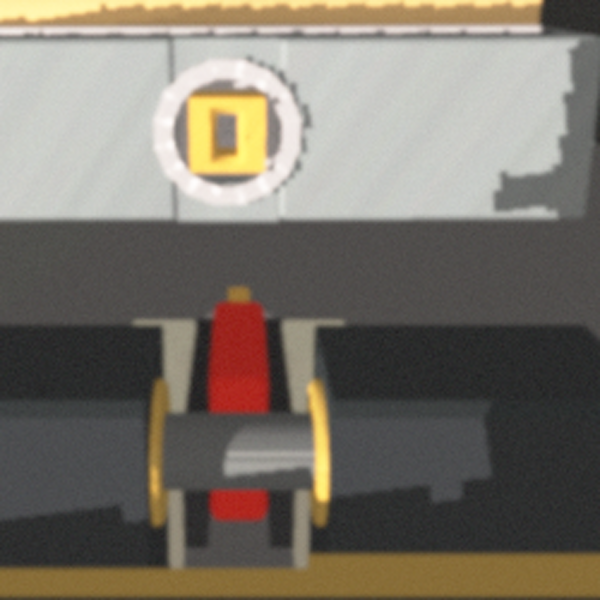

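The crop shows the plug with its keyway at about (226,132), the slot running along the rack's x axis. The key hangs straight in the grip at (238,400).

```bash
python3 - <<'E'
from h import *
z=np.load("w6.npz");im=z["im"];P=z["P"]
H,S,V=cv2.split(cv2.cvtColor(im,cv2.COLOR_BGR2HSV))
s=arm.get_state();Rm=R.from_euler('xyz',s["ee_rot"]).as_matrix()
Q=(P-s["eef_pos"])@Rm
m=((H<5)|(H>175))&(S>150)&(V>50)&(np.abs(Q[...,0])<.03)&(np.abs(Q[...,1])<.02)&(Q[...,2]<.05)
q=Q[m]
for a in np.arange(-.032,.03,.004):
    k=q[(q[:,2]>=a)&(q[:,2]<a+.004)]
    if len(k)>5: print(round(a,3),len(k),np.percentile(k[:,0],[2,98]).round(4),np.percentile(k[:,1],[2,50,98]).round(4))
m=(H>12)&(H<36)&(S>80)&(np.abs(Q[...,0])<.02)&(np.abs(Q[...,1])<.02)&(Q[...,2]<.05)&(Q[...,2]>.01)
q=Q[m];print("blade",len(q),np.median(q,0).round(4),np.percentile(q,[3,97],axis=0).round(4).tolist())
E
```

```text
-0.032 7 [-0.006  -0.0036] [-0.0052 -0.0052 -0.0051]
-0.028 172 [-0.0113  0.0135] [-0.0052 -0.0001  0.0043]
-0.024 558 [-0.013   0.0145] [-0.005  -0.0005  0.0044]
-0.02 109 [0.0107 0.0149] [-0.0058 -0.0005  0.0045]
-0.016 101 [0.011  0.0149] [-0.0055 -0.      0.0046]
-0.012 96 [0.0111 0.015 ] [-0.0056 -0.0009  0.0043]
-0.008 83 [0.0111 0.0148] [-0.0055 -0.0004  0.0046]
-0.004 82 [0.0106 0.0149] [-0.0056 -0.0004  0.0045]
0.0 73 [0.0111 0.0148] [-0.0056  0.      0.0047]
0.004 64 [0.0112 0.0147] [-0.0057 -0.0009  0.0038]
0.008 14 [0.0132 0.0146] [-0.0048 -0.0016  0.0033]
blade 51 [ 0.0064 -0.0004  0.0352] [[0.006, -0.0026, 0.0311], [0.0069, 0.0018, 0.0397]]
```

move_arm(rows="0 0 -0.2 0.015 -0.0016 0 0.005;0 0 0 0.014 -0.0016 0 0.005;0 0 0 0 0 0.03 0.005;0 0 0 0 0 0.025 0.005;0 0 0 0 0 0.008 0.005;0 0 0 0 0 0 0.005;0 0 0 0 0 0 0.005;0 0 0 0 0 0 0.005", squeeze=60)

```text
t: 17.77
eef_pos: [0.5387, 0.0347, 0.1675]
ee_rot: [-3.141, -0.001, -0.191]
force: [0.2, 0.1, 0.3]
width: 0.0095
gripper_force: 60.0
```

```bash
python3 - <<'E'
from h import *
plan([.5381,.0336,.165],-11.1)
E
```

```text
t 17.775 pos [0.5387 0.0347 0.1675] yaw [-1.7995e+02 -8.0000e-02 -1.0940e+01] q6 0.95
 shift in current tool axes [-0.0004  0.0012  0.0025]  turn [-0.05 -0.08  0.16]  shift in final axes [-0.0004  0.0012  0.0025]
```

move_arm(rows="0 0 0 -0.0003 0.001 0.003 0.005;0 0 0 0 0 0.004 0.005;0 0 0 0 0 0.004 0.005;0 0 0 0 0 0.003 0.005;0 0 0 0 0 0 0.005;0 0 0 0 0 0 0.005")

```text
t: 18.52
eef_pos: [0.5378, 0.0337, 0.1526]
ee_rot: [3.142, -0.0, -0.191]
force: [0.3, 0.7, -0.8]
width: 0.0098
gripper_force: 60.0
```

move_arm(rows="0 0 0 0 0 0.003 0.005;0 0 0 0 0 0.003 0.005;0 0 0 0 0 0.003 0.005;0 0 0 0 0 0 0.005")

```text
t: 19.02
eef_pos: [0.5379, 0.0332, 0.1438]
ee_rot: [3.141, -0.001, -0.191]
force: [1.4, -3.5, 2.2]
width: 0.0097
gripper_force: 60.0
```

move_arm(rows="0 0 0 0 0 0.003 0.005;0 0 0 0 0 0.003 0.005;0 0 0 0 0 0.003 0.005;0 0 0 0 0 0 0.005")

```text
t: 19.52
eef_pos: [0.5381, 0.0341, 0.1349]
ee_rot: [-3.14, -0.001, -0.191]
force: [0.5, 0.9, 1.3]
width: 0.009
gripper_force: 60.0
```

move_arm(rows="0 0 0 0 0 0.002 0.005;0 0 0 0 0 0.002 0.005;0 0 0 0 0 0.001 0.005;0 0 0 0 0 0.001 0.005;0 0 0 0 0 0 0.005;0 0 0 0 0 0 0.005")

```text
t: 20.27
eef_pos: [0.5389, 0.034, 0.1304]
ee_rot: [-3.141, -0.003, -0.19]
force: [-1.6, 1.2, 15.7]
width: 0.0094
gripper_force: 60.0
```

move_arm(rows="0 0 3 0 0 0.001 0.005;0 0 -6 0 0 0 0.005;0 0 3 0 0 0.001 0.005;0 0 0 0 0 0 0.005;0 0 0 0 0 0 0.005")

```text
t: 20.9
eef_pos: [0.5391, 0.0339, 0.1302]
ee_rot: [-3.141, -0.004, -0.19]
force: [-8.4, 2.5, 32.8]
width: 0.0097
gripper_force: 60.0
```

```bash
python3 - <<'E'
from h import *
plan([.5381,.0336,.131],-11.1); print(arm.get_state()["force"],arm.get_state()["moment"])
im,d,P,K,W=grab("wrist")
s=arm.get_state();Rm=R.from_euler('xyz',s["ee_rot"]).as_matrix();Q=(P-s["eef_pos"])@Rm
H,S,V=cv2.split(cv2.cvtColor(im,cv2.COLOR_BGR2HSV))
m=((H<5)|(H>175))&(S>150)&(V>50)&(np.abs(Q[...,0])<.03)&(np.abs(Q[...,1])<.02)
q=Q[m];print("head tool z pct",np.percentile(q[:,2],[2,20,50,98]).round(4), "top", np.median(q[q[:,2]<-.02],0).round(4),np.median(P[m][q[:,2]<-.02],0))
cv2.imwrite("pics/w7.png",cv2.resize(im[200:400,220:420],None,fx=3,fy=3,interpolation=2))
E
```

```text
t 20.9 pos [0.5391 0.0339 0.1302] yaw [-179.95   -0.21  -10.86] q6 0.95
 shift in current tool axes [-0.0009  0.0005 -0.0008]  turn [-0.05 -0.21  0.24]  shift in final axes [-0.0009  0.0005 -0.0008]
[-8.35496468  2.54147159 32.78659077] [0.70568906 3.67662671 0.045176  ]
head tool z pct [-0.0248 -0.0237 -0.0218  0.0065] top [ 0.0097 -0.0004 -0.0235] [0.54851372 0.03361629 0.15369821]
```

View pics/w7.png

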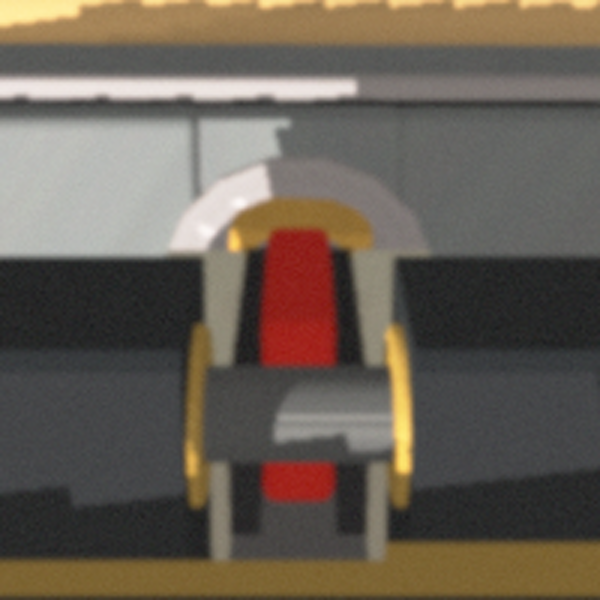

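The key is home: the collar rests on the plug with a firm stop at TCP z 0.130, and the head hasn't slipped in the grip. I'll ease the push and turn clockwise, which is + about the tool's z.

move_arm(rows="0 0 0 -0.0007 0 -0.001 0.005;0 0 8 0 0 0 0.005;0 0 8 0 0 0 0.005;0 0 8 0 0 0 0.005;0 0 8 0 0 0 0.005;0 0 8 0 0 0 0.005;0 0 0 0 0 0 0.005")

```text
t: 21.82
eef_pos: [0.5383, 0.033, 0.1303]
ee_rot: [-3.14, -0.003, -0.89]
force: [-4.4, -2.9, 24.4]
width: 0.0099
gripper_force: 60.0
```

```bash
python3 - <<'E'
from h import *
plan([.5381,.0336,.131],-108); s=arm.get_state();print(s["force"],s["moment"])
E
```

```text
t 21.825 pos [0.5383 0.033  0.1303] yaw [-1.7991e+02 -1.6000e-01 -5.0990e+01] q6 0.25
 shift in current tool axes [-0.0005 -0.0002 -0.0007]  turn [-0.16 -0.11 57.01]  shift in final axes [-0.0005  0.0003 -0.0007]
[-4.40207215 -2.94637893 24.35153032] [-1.19694473  1.77737662  0.07202042]
```

move_arm(rows="0 0 8 0 0 0 0.005;0 0 8 0 0 0 0.005;0 0 8 0 0 0 0.005;0 0 8 0 0 0 0.005;0 0 8 0 0 0 0.005;0 0 8 0 0 0 0.005;0 0 4 0 0 0 0.005;0 0 0 0 0 0 0.005")

```text
t: 22.82
eef_pos: [0.5373, 0.0332, 0.1303]
ee_rot: [-3.14, -0.001, -1.797]
force: [-8.3, -1.3, 28.0]
width: 0.0099
gripper_force: 60.0
```

```bash
python3 - <<'E'
from h import *
plan([.5381,.0336,.131],-108); s=arm.get_state();print(s["force"],s["moment"])
E
```

```text
t 22.825 pos [0.5373 0.0332 0.1303] yaw [-1.7991e+02 -5.0000e-02 -1.0293e+02] q6 -0.65
 shift in current tool axes [-0.0006 -0.0007 -0.0007]  turn [-0.09 -0.04  5.07]  shift in final axes [-0.0007 -0.0006 -0.0007]
[-8.31245588 -1.27639987 28.01735171] [-0.50567748  3.27454287  0.0892557 ]
```

move_arm(rows="0 0 3 0 0 0 0.005;0 0 3 0 0 0 0.005;0 0 0 0 0 0 0.005;0 0 0 0 0 0 0.005")

```text
t: 23.32
eef_pos: [0.5371, 0.0332, 0.1302]
ee_rot: [-3.14, -0.001, -1.9]
force: [-8.4, 1.0, 28.7]
width: 0.01
gripper_force: 60.0
```

```bash
python3 - <<'E'
from h import *
plan([.5381,.0336,.131],-108); s=arm.get_state();print(s["force"],s["moment"])
im,d,P,K,W=grab("side"); cv2.imwrite("pics/side2.png",cv2.resize(im[170:350,220:400],None,fx=3,fy=3,interpolation=2))
E
```

```text
t 23.325 pos [0.5371 0.0332 0.1302] yaw [-1.7993e+02 -4.0000e-02 -1.0887e+02] q6 -0.76
 shift in current tool axes [-0.0007 -0.0008 -0.0008]  turn [-0.07 -0.04 -0.87]  shift in final axes [-0.0007 -0.0009 -0.0008]
[-8.38347715  0.9773812  28.65393421] [-0.31625875  3.60117018  0.19042242]
```

View pics/side2.png

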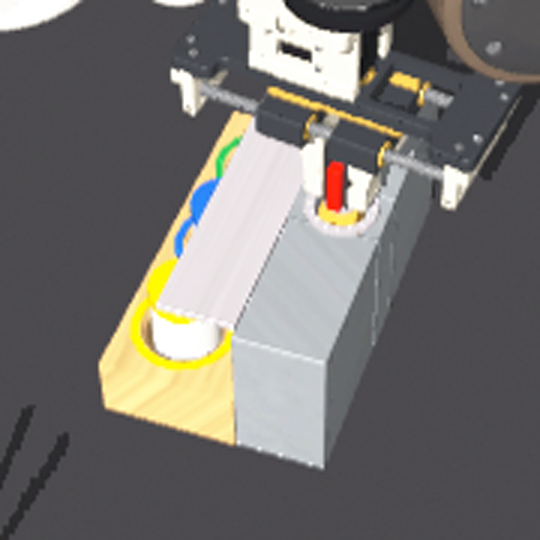

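The shutter is out over the pots, and the moment rose from 0.09 to 0.19 N m, so the lock is against its stop. I'll add a little holding turn and check the shutter's edge, which should be at rack x ≈ 37 mm.

move_arm(rows="0 0 2 0 0 0 0.005;0 0 0 0 0 0 0.005;0 0 0 0 0 0 0.005;0 0 0 0 0 0 0.005")

```text
t: 23.88
eef_pos: [0.537, 0.0332, 0.1303]
ee_rot: [-3.14, -0.001, -1.935]
force: [-9.4, -1.5, 29.1]
width: 0.0094
gripper_force: 60.0
```

```bash
python3 - <<'E'
from h import *
s=arm.get_state();print(s["t"],s["ee_rot"],s["force"],s["moment"])
im,d,P,K,W=grab("side")
a=np.radians(-11.0);c,n=np.cos(a),np.sin(a)
rel=P[...,:2]-np.array([.5357,.035]);X=rel@[c,n]-.045;Y=rel@[-n,c]
m=(P[...,2]>.094)&(P[...,2]<.103)&(np.abs(Y)<.09)&(X>-.01)&(X<.08)
print(m.sum(),np.percentile(X[m],[2,50,98,99.5]).round(4),np.median(P[m][:,2]))
E
```

```text
23.875 [-3.14040890e+00 -8.36411107e-04 -1.93494156e+00] [-9.44832202 -1.54053113 29.12686069] [-0.26988714  3.70101156  0.2174642 ]
1494 [-0.0089  0.0162  0.0402  0.041 ] 0.09841719210921179
```

```bash
python3 -c "
from station import arm
print(arm.job_done())"
```

```text
the job is handed in; nothing more can be done
None
```

The yellow pot is fully down and released in its slot, and the key is home, turned to its stop and still gripped with the shutter over the pots; I handed the job in at 23.9 s, with no verdict returned.

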